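Read the code of a lock cylinder on the bench reader

TASK

Read the code on the loose lock cylinder: stand it upright, flange down and fully home in the ring of the code reader, with the cam on its top and the coded flat below it turned squarely towards the scanner window, and let go of it while the dial is still off. Then turn the reader's dial clockwise past its two click positions to the third, the spring-return read position (three dots), and keep it there: the program finishes while the gripper is still holding the dial against its spring, with the cylinder still in place. Leave the other things on the bench where they are.

Things in the scene. Friction and masses are not known exactly. Their poses are not given: they have to be found in the camera images.
- lock_cylinder: The brass lock cylinder to be read, the only one with a steel cam sticking out over its top edge. Stands on a flange 34 mm across, 5 mm thick; threaded body 30 mm across up to 44 mm, cam on top up to 49.5 mm; 0.16 kg. Origin: centre of its underside, z up; +x points to its marked side. Starts upright on the bench to the left of the reader, its +x up to 1.3 rad either way from world +x.
- cam_tip (a point): Tip of the cylinder's cam (12 mm wide, 44 to 49.5 mm up), 21 mm from the cylinder's axis along its +x, 47.7 mm above its underside. The code flat, a small steel face with black dots, is on the body's same side, below the cam. Grip the body under the cam, with the fingers on its y sides.
- reader: The code reader, fixed: grey base plate 180 (x) by 250 (y) mm, top 20 mm above the bench. Origin: centre of its underside; +x from the nest to the scanner head, turned up to 0.3 rad from world +x; z up. On it: steel ring (nest) at the left, black scanner head behind the ring, its top 94 mm above the bench, and at the right a grey control box, 98 x 98 mm, top 58 mm above the bench, with the dial.
- nest (a point): Centre of the floor of the nest, 20 mm above the bench: a steel ring with a bore 37.2 mm across, outside 54 mm, 8 mm high, chamfered inside, in which the cylinder's flange stands. Axes as the reader's: +x points to the scanner window. The bore is round: it centres the cylinder but does not turn it.
- window (a point): Middle of the scanner's window, 68 mm from the nest's axis along its +x, 27 mm above the nest's floor; the window looks along -x at the nest.
- dial_grip (a point): Point on the dial's upright axis, 79.5 mm above the bench. The dial is a black bar grip 44 mm long, 11 mm thick, from 64 to 87.5 mm above the bench, on a round skirt 51 mm across. This point's x lies along the bar towards its white pointer line, and turns with the dial.
- dial_pointer (a point): Pointer end of the bar, 23 mm from the dial's axis, 86.5 mm above the bench.
- read_mark (a point): The three-dot mark on the scale plate, where the pointer stands in the read position; the marks stand about 36 mm from the dial's axis on the far side (reader +x), from left to right: open circle (off), one dot, two dots, three dots (read).
- dial (a joint): Dial angle, rad, growing clockwise from above: 0 off (at the start; the pointer is then 0.63 rad to the left of the reader's +x); it clicks in and stays near (within 0.04) 0.42 and 0.84; read position 1.26; stop 1.36. Clicks take about 0.12 Nm; beyond 0.9 a spring turns it back to 0.84 unless held (0.14 Nm at 1.26).
- tin: Bystander: round red-lidded pin tin, 64 mm across, 24 mm high.
- spare_cylinder: Bystander: plain brass lock cylinder, 34 mm across, 39 mm high, without the projecting cam.
- pinning_block: Bystander: aluminium block with holes, 45 x 110 x 18 mm.
- blue_screwdriver: Bystander: screwdriver with a blue handle, 180 mm long.
- blue_padlock: Bystander: blue padlock lying flat, 60 x 39 x 17 mm.

How it is judged:
By the outcome, as a careful person would: the job done as asked, in the order asked, and still so for the second after the job is handed in, while the arm keeps its last pose, push and grip.
It also fails if it takes over 54 s, if anything falls off the work surface, if the arm or the gripper's body presses on something with over 40 N, if the wrist force passes 120 N, or if a joint passes its speed limit or range.

ROBOT

A 6-joint arm with a two-finger parallel gripper is mounted at the origin on a cart in front of the work surface, level with it; the furniture and walls round the work are solid. World frame = base frame: x ahead of the robot, y to its left, z up, the work surface at z = 0. Lengths are in m, angles in degrees, forces in N, time in s.
With the tool pointing down it reaches from about 0.4 to 0.825 m from the base axis. Payload 7 kg.
Tool frame: the origin (TCP) lies midway between the tips of the shut fingers; the grasp point (between the pads) lies r.grip_depth behind it (r.grip_depth is the distance from the TCP to the grasp point, in m); z points along the fingers, y is the line along which they close (so a half turn about z gives the same grasp; the last joint's range is limited). The gripper opens to 88 mm and grips with 3 to 60 N. Pads are 19 mm wide; open, the fingers measure 130 mm over their backs; the gripper's body (78 mm by 193 mm) begins 47 mm behind the grasp point.
Start: joints at [90.648, 20.546, 0.682, 0, -70.136, -16.507], TCP at [0.184, 0.649, 0.196] pointing down, gripper open.
Joint ranges: [-176.03, 176.03], [-82.01, 121.73], [-58.28, 71.71], [-173.87, 95.51], [-174.79, -0.11], [-173.66, 173.66]. Speed limits (degrees/s): [136.94, 136.94, 172.46, 180, 180, 180].

INTERFACE

Orientations are given as [roll, pitch, yaw] about the fixed x, y, z axes, in that order (R = Rz(yaw) Ry(pitch) Rx(roll)).
In Python, from plant import r, vision, close_job gives the robot as it stands (r), with the cameras (vision) and the job as plain functions.
- The arm moves only by the tool move_tool, called after "Emit:" as name(argument=value, ...) on one line, values as JSON. Schema: {"type":"object","properties":{"motion":{"type":"object","properties":{"rows":{"type":"array","items":{"type":"array","items":{"type":"number"},"minItems":6,"maxItems":6},"minItems":1,"maxItems":12}},"additionalProperties":false,"required":["rows"]},"jaw":{"type":"number"},"grip_force":{"type":"number"},"only":{"type":"string"},"quiet":{"type":"boolean"},"lines":{"type":"string"}},"required":["motion"],"additionalProperties":false}. motion is an object whose key "rows" holds a list of rows, 1 to 12 of them, each of 6 numbers: dx, dy, dz in m, then a rotation vector rx, ry, rz in degrees; each row is the pose to reach, as a shift and turn from the pose commanded when the call began, along the tool's axes at that moment; what a row does not reach only later rows make up. A row lasts 1/12 s, in which the tool goes at most 0.0417 m and 7.16 degrees, less where a joint would pass 70% of its speed; a pose out of reach is approached as far as the arm can. jaw is the finger opening in m, set as the call begins (left out keeps the last). The fingers move at their own pace and stop on an object; grip_force is the grip in N (left out, the last holds). Time passes only in rows, so rows that do not move let the fingers close. The tool returns the time, the measured TCP pose, the force, the opening and the grip force at its end. only (a regular expression) keeps the lines of the reply that match it, lines (a string "A,B") keeps lines A to B, and quiet returns only ok. Input that does not fit is refused with a message, and nothing moves.
- r.get_state(): the state, without advancing time (a new reading comes with each control period).
- vision.capture(name): name is "scene" or "side" or "wrist"; returns a dict with "frame" (384x512x3 uint8, red, green, blue), "z_map" (384x512 float32, m along the optical axis (not along the pixel's ray), 0 where there is no reading), "fx", "fy", "cx", "cy" (pixels), "cam_to_world" (4x4, takes a point from camera to world coordinates). Camera axes: x right, y down, z forward; pixel columns grow to the right and rows downward; lengths in m; the calibration is good to about 2 mm. A picture is of the moment at which its call begins.
- close_job(): hands the job in; it is judged then, once.
The state is a dict: "time_s": time; "joints": joint angles; "qd": joint speeds; "joint_torque": joint torques, N m; "tcp_pos": TCP position; "eef_rot": TCP orientation; "contact_force": force on the tool from outside, world axes, zero at the start; "moment": the same for the moment, N m; "gripper_width": finger opening in m; "gripper_force": force on a finger pad.
Only numpy, scipy, OpenCV 4.12 (cv2) and the standard library are available. Lean on these libraries where they do the work, as an engineer would, in place of code of your own. Each camera call takes 0.05 s, during which the arm holds its last target. There are 200 camera calls.

## Working session

There is one attempt and no reset: what is moved stays moved. The work goes in short steps, Python scripts to look and compute and a tool call to move; the robot and the scene stay as the last step left them, time stands still between calls to the robot, and variables do not carry over. Pictures are saved under pics/ and viewed, at most 10 in all, crops included, and the job is handed in when it is done.

```bash
ls; mkdir -p pics; python3 - <<'E'
from plant import r, vision, close_job
import cv2,numpy as np
for n in("scene","side","wrist"):
    c=vision.capture(n); np.savez('/tmp/%s0.npz'%n,**c)
    cv2.imwrite(f'pics/{n}0.png',c['frame'][:,:,::-1])
    print(n,c['fx'],c['cx'],c['cy'],np.round(c['cam_to_world'],3).tolist())
s=r.get_state();print(s,r.grip_depth)
a=cv2.imread('pics/scene0.png');b=cv2.imread('pics/side0.png')
E
```

```text
pics
plant.py
scene 423.6451893047006 255.58722080211118 192.93956061739704 [[0.546, -0.593, 0.591, -0.299], [-0.838, -0.37, 0.402, -0.53], [-0.019, -0.715, -0.699, 1.006], [0.0, 0.0, 0.0, 1.0]]
side 410.1142838155254 258.59159868410495 190.94006294647113 [[1.0, -0.004, -0.025, 0.526], [0.02, -0.514, 0.857, -1.307], [-0.016, -0.858, -0.514, 0.867], [0.0, 0.0, 0.0, 1.0]]
wrist 310.453770162578 259.9315812399989 190.89305070741068 [[-0.272, -0.931, -0.243, 0.249], [-0.962, 0.264, 0.068, 0.631], [0.001, 0.252, -0.968, 0.384], [0.0, 0.0, 0.0, 1.0]]
{'time_s': 0.15, 'joints': array([ 9.06473048e+01,  2.05819011e+01,  6.47794850e-01, -1.46870776e-02,
       -7.01342792e+01, -1.65056989e+01]), 'qd': array([-0.08360615, -0.10206683,  0.14285108,  0.04362963, -0.03959403,
       -0.02041006]), 'joint_torque': array([-2.20582398e-03, -5.83274603e+01,  2.93289220e+01,  7.00123966e+00,
        8.74921388e-03, -1.06929299e-04]), 'tcp_pos': array([0.18438194, 0.6489332 , 0.19495392]), 'eef_rot': array([ 1.79930509e+02, -6.19106727e-03, -1.58633896e+01]), 'contact_force': array([-0.19837075,  0.25740297, -0.33587756]), 'moment': array([ 0.02474979, -0.06006078, -0.03749244]), 'gripper_force': 0.0, 'gripper_width': 0.08756504184384141} 0.0188
```

View pics/scene0.png

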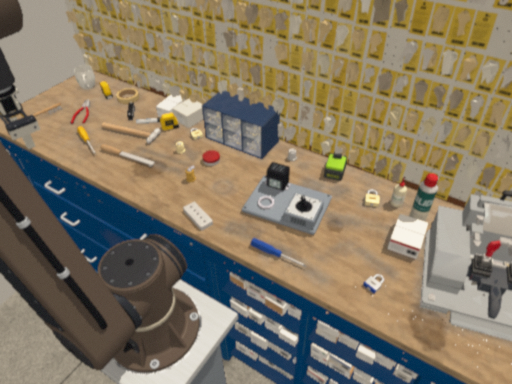

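View pics/side0.png

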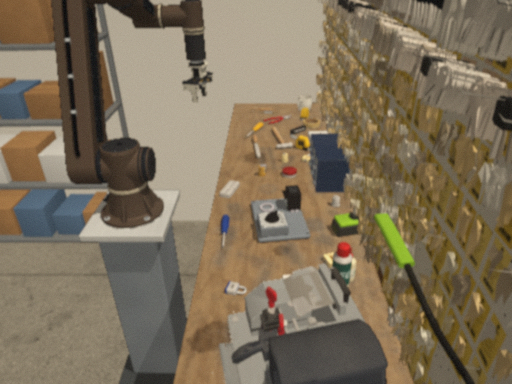

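View pics/wrist0.png

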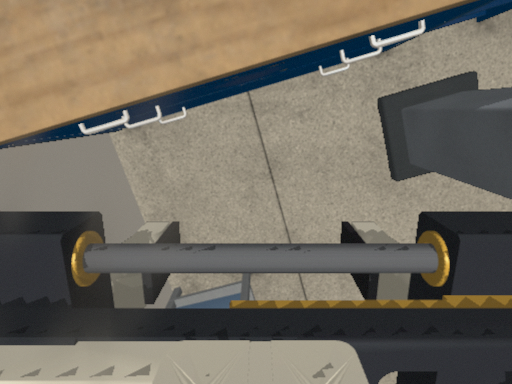

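Scene view: reader at about (287,205) with ring (266,202), dial (303,206), and brass candidates at (190,173) and (180,148). The side view agrees; the wrist camera sees only bench edge and floor.

```bash
cat > h.py <<'E'
import numpy as np,cv2
def ld(n): return dict(np.load('/tmp/%s.npz'%n))
def ray(c,u,v,z):
    T=c['cam_to_world'];d=T[:3,:3]@np.array([(u-c['cx'])/c['fx'],(v-c['cy'])/c['fy'],1]);o=T[:3,3]
    return o+d*(z-o[2])/d[2]
def dep(c,u,v):
    z=c['z_map'][int(v),int(u)];T=c['cam_to_world']
    return T[:3,:3]@(np.array([(u-c['cx'])/c['fx'],(v-c['cy'])/c['fy'],1])*z)+T[:3,3]
E
python3 - <<'E'
from h import *
c=ld('scene0')
for n,u,v in [('brass1',190,170),('brass2',180,146),('ring',266,202),('dial',303,203),('scan',278,170),('tin',210,156),('cyl?',196,132),('pinblock',198,214)]:
    print(n,np.round(dep(c,u,v),3),np.round(ray(c,u,v,.04),3))
a=c['frame'][:,:,::-1][110:240,150:350]
cv2.imwrite('pics/crop1.png',cv2.resize(a,(800,520),interpolation=cv2.INTER_CUBIC))
E
```

```text
brass1 [0.486 0.273 0.048] [0.493 0.28  0.04 ]
brass2 [0.587 0.408 0.029] [0.578 0.397 0.04 ]
ring [ 0.514 -0.018  0.025] [ 0.501 -0.026  0.04 ]
dial [ 0.521 -0.146  0.084] [ 0.559 -0.128  0.04 ]
scan [ 0.598 -0.011  0.096] [0.653 0.021 0.04 ]
tin [0.604 0.28  0.025] [0.59  0.267 0.04 ]
cyl? [0.701 0.425 0.016] [0.677 0.402 0.04 ]
pinblock [0.359 0.141 0.018] [0.344 0.126 0.04 ]
```

View pics/crop1.png

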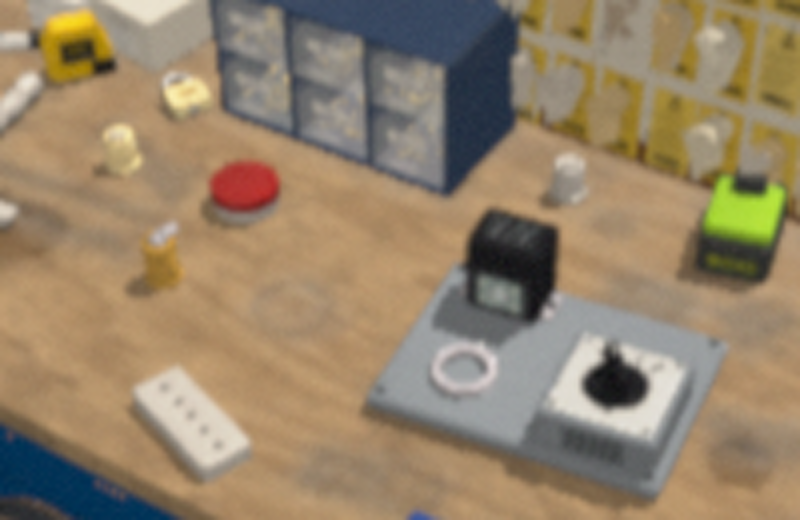

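The crop shows the lock cylinder (cam on top) at crop (160,260), tin at (245,190), spare at (120,150), ring at (463,368) and dial at (613,382). Depth puts the cylinder near (0.487, 0.273) with its top at 0.048, which fits. I'll go over it with the wrist camera.

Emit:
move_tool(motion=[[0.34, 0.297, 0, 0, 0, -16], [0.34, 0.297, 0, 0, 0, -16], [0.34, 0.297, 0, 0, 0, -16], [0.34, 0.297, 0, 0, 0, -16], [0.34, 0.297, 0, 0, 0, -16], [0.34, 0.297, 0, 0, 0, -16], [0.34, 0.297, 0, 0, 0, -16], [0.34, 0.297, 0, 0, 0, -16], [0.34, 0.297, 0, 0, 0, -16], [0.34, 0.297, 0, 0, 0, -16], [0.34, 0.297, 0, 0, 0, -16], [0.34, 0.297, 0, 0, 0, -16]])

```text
refused: motion: the value is not of type 'object' (schema: type "object"). Nothing was moved.
```

Nothing moved. I misread the format; it is an object with the rows under "rows". Resending.

Emit:
move_tool(motion={"rows":[[0.34, 0.297, 0, 0, 0, -16], [0.34, 0.297, 0, 0, 0, -16], [0.34, 0.297, 0, 0, 0, -16], [0.34, 0.297, 0, 0, 0, -16], [0.34, 0.297, 0, 0, 0, -16], [0.34, 0.297, 0, 0, 0, -16], [0.34, 0.297, 0, 0, 0, -16], [0.34, 0.297, 0, 0, 0, -16], [0.34, 0.297, 0, 0, 0, -16], [0.34, 0.297, 0, 0, 0, -16], [0.34, 0.297, 0, 0, 0, -16], [0.34, 0.297, 0, 0, 0, -16]]})

```text
time_s: 1.15
tcp_pos: [0.432, 0.2661, 0.1956]
eef_rot: [179.9, 0.0, -0.1]
contact_force: [0.4, -0.0, -0.5]
gripper_width: 0.0875
gripper_force: 0.0
```

Emit:
move_tool(motion={"rows":[[0, 0, 0, 0, 0, 0], [0, 0, 0, 0, 0, 0]]})

```text
time_s: 1.32
tcp_pos: [0.4304, 0.2706, 0.1956]
eef_rot: [-180.0, 0.0, 0.1]
contact_force: [0.7, -0.1, -0.7]
gripper_width: 0.0879
gripper_force: 0.0
```

```bash
python3 - <<'E'
from plant import r, vision, close_job
from h import *
c=vision.capture('wrist');np.savez('/tmp/w1.npz',**c);cv2.imwrite('pics/w1.png',c['frame'][:,:,::-1])
s=r.get_state();print(s['tcp_pos'],s['eef_rot'],s['time_s'],s['joints'])
E
```

```text
[0.43013865 0.27113478 0.19558913] [-1.79994750e+02  6.26060769e-03  1.47561538e-01] 1.3667 [ 5.43792611e+01  4.74575303e+00 -1.99619907e+01 -8.96993603e-03
 -6.52916558e+01  3.57720495e+01]
```

View pics/w1.png

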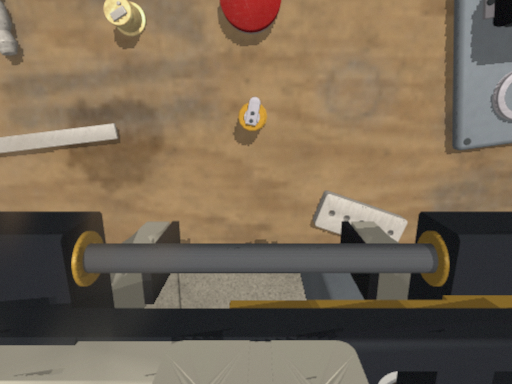

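Wrist view: the lock cylinder is at (253,115) with its cam pointing up the image (about world +x). The spare is at (125,15), the tin at (250,10) and the reader edge at the right. Measuring it now.

```bash
python3 - <<'E'
from h import *
c=ld('w1');f=c['frame'];x0,y0=225,85
hsv=cv2.cvtColor(f,cv2.COLOR_RGB2HSV)
sub=hsv[y0:145,x0:285]
cam=((sub[...,1]<60)&(sub[...,2]>130)).astype(np.uint8)
br=((sub[...,1]>165)&(sub[...,2]>120)).astype(np.uint8)
def big(m):
    n,l,s,_=cv2.connectedComponentsWithStats(m);i=1+np.argmax(s[1:,4]);return (l==i).astype(np.uint8)
cam=big(cam);br=big(br)
for n,m,z in(('cam',cam,.0495),('brass',br,.044)):
    ys,xs=np.nonzero(m);P=np.array([ray(c,x+x0,y+y0,z)[:2] for x,y in zip(xs,ys)])
    mu=P.mean(0);w,V=np.linalg.eigh(np.cov((P-mu).T));d=V[:,1]*np.sign(V[0,1]);q=(P-mu)@d
    print(n,len(P),mu,'dir',np.degrees(np.arctan2(d[1],d[0])),'tip',mu+d*q.max(),'tail',mu+d*q.min(),'sd',w**.5)
u=(cam|br);cs,_=cv2.findContours(u,0,1);h=max(cs,key=cv2.contourArea)
print(cv2.boundingRect(h),cv2.minEnclosingCircle(h))
big_=cv2.resize(f[y0:145,x0:285,::-1],(480,480),interpolation=cv2.INTER_NEAREST)
ov=np.dstack([cam*255,br*255,br*0]).astype(np.uint8)
cv2.imwrite('pics/m1.png',np.hstack([big_[:,:400],cv2.resize(ov,(480,480),interpolation=0)[:,:400]]))
E
```

```text
cam 320 [0.49699008 0.27888711] dir -12.440365747385117 tip [0.51132819 0.27572408] tail [0.48342828 0.28187889] sd [0.00391473 0.00796964]
brass 299 [0.48906223 0.2793781 ] dir 87.02531015183769 tip [0.48980776 0.2937249 ] tail [0.48830439 0.26479423] sd [0.00763653 0.00963902]
(14, 12, 28, 34) ((27.726518630981445, 28.43370246887207), 16.980358123779297)
```

View pics/m1.png

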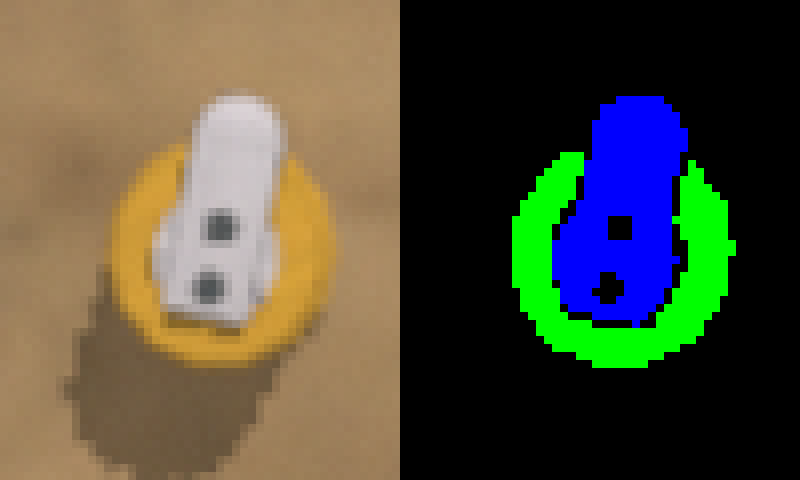

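```bash
python3 - <<'E'
from h import *
c=ld('w1');ce=ray(c,252.6,116.6,.044);print('centre',ce)
tip=ray(c,254.4,97,.0495);print('tip',tip,np.hypot(*(tip-ce)[:2]),np.degrees(np.arctan2(*(tip-ce)[1::-1])))
a=ray(c,225+220/8-.5,85+228/8-.5,.0495);b=ray(c,225+208/8-.5,85+288/8-.5,.0495)
print(a,b,np.degrees(np.arctan2(*(a-b)[1::-1])))
E
```

```text
centre [0.49111296 0.27893765 0.044     ]
tip [0.51098111 0.2768741  0.0495    ] 0.019975017483381183 -5.929605999023215
[0.49489643 0.27942454 0.0495    ] [0.4872152 0.2810381 0.0495   ] -11.863335567056103
```

Emit:
move_tool(motion={"rows":[[0.03, -0.004, 0, 0, 0, 6], [0.061, -0.008, 0, 0, 0, 11], [0.061, -0.008, 0.03, 0, 0, 11], [0.061, -0.008, 0.065, 0, 0, 11], [0.061, -0.008, 0.10, 0, 0, 11], [0.061, -0.008, 0.13, 0, 0, 11], [0.061, -0.008, 0.16, 0, 0, 11], [0.061, -0.008, 0.175, 0, 0, 11], [0.061, -0.008, 0.1825, 0, 0, 11], [0.061, -0.008, 0.1825, 0, 0, 11], [0.061, -0.008, 0.1825, 0, 0, 11]]})

```text
time_s: 2.28
tcp_pos: [0.4914, 0.2799, 0.0136]
eef_rot: [-180.0, -0.0, -10.8]
contact_force: [0.7, 1.1, 0.2]
gripper_width: 0.0874
gripper_force: 0.0
```

Emit:
move_tool(motion={"rows":[[0, 0, 0, 0, 0, 0], [0, 0, 0, 0, 0, 0], [0, 0, 0, 0, 0, 0], [0, 0, 0, 0, 0, 0], [0, 0, 0, 0, 0, 0], [0, 0, 0, 0, 0, 0], [0, 0, 0, 0, 0, 0], [0, 0, 0, 0, 0, 0]]}, jaw=0.0, grip_force=25)

```text
time_s: 2.95
tcp_pos: [0.4914, 0.2788, 0.0132]
eef_rot: [-180.0, -0.0, -10.9]
contact_force: [-1.1, 0.1, -0.6]
gripper_width: 0.0398
gripper_force: 0.0
```

Emit:
move_tool(motion={"rows":[[0, 0, 0, 0, 0, 0], [0, 0, 0, 0, 0, 0], [0, 0, 0, 0, 0, 0], [0, 0, 0, 0, 0, 0], [0, 0, 0, 0, 0, 0], [0, 0, 0, 0, 0, 0]]})

```text
time_s: 3.45
tcp_pos: [0.4917, 0.2792, 0.0134]
eef_rot: [-180.0, -0.0, -10.8]
contact_force: [1.1, 1.1, 3.3]
gripper_width: 0.0109
gripper_force: 25.8
```

Emit:
move_tool(motion={"rows":[[0, 0, -0.02, 0, 0, 0], [0, 0, -0.05, 0, 0, 0], [0, 0, -0.09, 0, 0, 0], [0, 0, -0.13, 0, 0, 0], [0, 0, -0.15, 0, 0, 0], [0, 0, -0.15, 0, 0, 0]]})

```text
time_s: 3.95
tcp_pos: [0.4933, 0.2804, 0.1683]
eef_rot: [-179.6, -0.3, -10.8]
contact_force: [0.6, 0.4, -1.3]
gripper_width: 0.0108
gripper_force: 25.2
```

```bash
python3 - <<'E'
from plant import r, vision, close_job
from h import *
c=vision.capture('wrist');np.savez('/tmp/w2.npz',**c)
d=vision.capture('side');np.savez('/tmp/s2.npz',**d)
w=c['frame'][:,:,::-1];print(d['frame'].shape)
T=np.linalg.inv(d['cam_to_world']);p=T@np.append(r.get_state()['tcp_pos'],1);u=int(p[0]/p[2]*d['fx']+d['cx']);v=int(p[1]/p[2]*d['fy']+d['cy'])
k=cv2.resize(d['frame'][v-24:v+24,u-18:u+18,::-1],(288,384),interpolation=cv2.INTER_CUBIC)
cv2.imwrite('pics/w2.png',np.hstack([w,k]))
E
```

```text
(384, 512, 3)
```

View pics/w2.png

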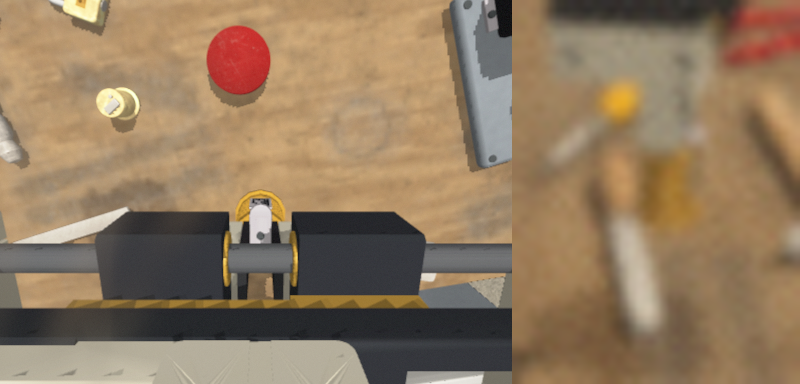

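The cylinder is held between the fingers: the cam is at about (260,225) and the coded flat shows at (260,200). The tin and the spare are undisturbed. Now over the reader for a measuring view.

Emit:
move_tool(motion={"rows":[[0.001, 0.03, 0, 0, 0, -1], [0.002, 0.065, 0, 0, 0, -3], [0.003, 0.105, 0, 0, 0, -5], [0.003, 0.145, 0, 0, 0, -7], [0.004, 0.185, 0, 0, 0, -9], [0.005, 0.225, 0, 0, 0, -11], [0.006, 0.26, 0, 0, 0, -11], [0.006, 0.29, 0, 0, 0, -11], [0.006, 0.306, 0, 0, 0, -11], [0.006, 0.314, 0, 0, 0, -11], [0.006, 0.314, 0, 0, 0, -11], [0.006, 0.314, 0, 0, 0, -11]]})

```text
time_s: 5.05
tcp_pos: [0.4374, -0.0308, 0.1621]
eef_rot: [180.0, 0.1, 0.1]
contact_force: [0.0, 0.2, -1.4]
gripper_width: 0.0115
gripper_force: 25.2
```

```bash
python3 - <<'E'
from plant import r, vision, close_job
from h import *
c=vision.capture('wrist');np.savez('/tmp/w3.npz',**c);cv2.imwrite('pics/w3.png',c['frame'][:,:,::-1])
s=r.get_state();print(s['tcp_pos'],s['eef_rot'],s['time_s'],s['joints'],s['gripper_width'])
E
```

```text
[ 0.43778348 -0.03039337  0.16229233] [1.79983796e+02 8.82487653e-02 1.22974091e-01] 5.1 [ 2.19269132e+01 -7.26951440e-01 -3.03366158e+01 -2.03798039e-02
 -6.04782912e+01  6.82061292e+01] 0.011525158411720563
```

View pics/w3.png

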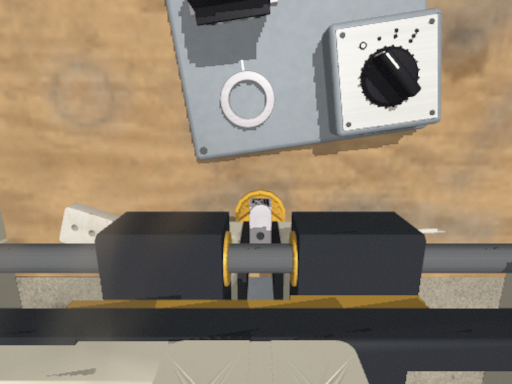

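The picture shows the ring at (247,98), the white index line at (242,65), the dial at (390,77) with its pointer up-left towards the open circle at (363,45), and three dots at (415,35). The held cam is at (260,220).

```bash
python3 - <<'E'
from h import *
c=ld('w3');f=c['frame'];hsv=cv2.cvtColor(f,cv2.COLOR_RGB2HSV)
def comp(mask,u,v):
    n,l=cv2.connectedComponents(mask.astype(np.uint8));return (l==l[v,u]).astype(np.uint8)
def ang(d):return np.degrees(np.arctan2(d[1],d[0]))
def cont(m):return max(cv2.findContours(m,cv2.RETR_EXTERNAL,1)[0],key=cv2.contourArea)[:,0]
W=(hsv[...,2]>195)&(hsv[...,1]<30)
i=np.argwhere(W[60:140,210:290])
print('ringpix',len(i))
sub=W.copy();sub[:72]=0;sub[:, :215]=0;sub[:,280:]=0;sub[132:]=0
h=cont(sub.astype(np.uint8));P=np.array([ray(c,u,v,.028)[:2] for u,v in h],np.float32)
print('ring outer',cv2.minEnclosingCircle(P),cv2.fitEllipse(P))
# box white plate
b=W.copy();b[:, :325]=0;b[140:]=0
b=cv2.morphologyEx(b.astype(np.uint8),cv2.MORPH_CLOSE,np.ones((5,5)));h=cont(b);P=np.array([ray(c,u,v,.058)[:2] for u,v in h],np.float32)
print('box',cv2.minAreaRect(P))
# base front edge pixels
g=(abs(hsv[...,0].astype(int)-105)<15)&(hsv[...,1]>20)
pts=[]
for u in range(212,322,4):
    col=np.nonzero(g[120:185,u])[0]
    if len(col):pts.append((u,120+col.max()))
P=np.array([ray(c,u,v,.02)[:2] for u,v in pts],np.float32)
l=cv2.fitLine(P,cv2.DIST_HUBER,0,.001,.001).ravel();print('front',ang(l[:2])%180-90,l,len(pts))
# dial white line and skirt dark
k=(f.max(2)<70);k[:, :350]=0;k[:42]=0;k[115:]=0;k[:,425:]=0
h=cont(k.astype(np.uint8));print('dial',cv2.minEnclosingCircle(h),cv2.fitEllipse(h))
# held cam
m=(hsv[...,1]<40)&(hsv[...,2]>150);m[:204]=0;m[240:]=0;m[:,:246]=0;m[:,276:]=0
for v in range(204,242,3):
    x=np.nonzero(m[v])[0];print(v,x.min() if len(x) else 0,x.max() if len(x) else 0,end='; ')
cv2.imwrite('pics/cr3.png',np.hstack([cv2.resize(f[150:250,210:310,::-1],(500,500),interpolation=2)[:,100:400],cv2.resize(f[20:130,340:440,::-1],(500,550),interpolation=2)[:500]]))
E
```

```text
ringpix 1154
ring outer ((0.5154610276222229, -0.017596127465367317), 0.02682761289179325) ((0.515393078327179, -0.017601825296878815), (0.05222513899207115, 0.05245669186115265), 31.34588050842285)
box ((0.5360463261604309, -0.14360809326171875), (0.08819880336523056, 0.08764350414276123), 8.383393287658691)Traceback (most recent call last):
  File "<stdin>", line 24, in <module>
cv2.error: OpenCV(4.12.0) /io/opencv/modules/imgproc/src/linefit.cpp:618: error: (-215:Assertion failed) npoints2 >= 0 || npoints3 >= 0 in function 'fitLine'
```

```bash
python3 - <<'E'
from h import *
c=ld('w3');f=c['frame'].astype(int);hsv=cv2.cvtColor(c['frame'],cv2.COLOR_RGB2HSV)
def ang(d):return np.degrees(np.arctan2(d[1],d[0]))
B=f[...,2]-f[...,0]   # blue - red: plate vs wood
pts=[(u,v) for u in range(212,322,3) for v in [next((v for v in range(185,110,-1) if B[v,u]>-15 and B[v-3,u]>-5),0)] if v]
ed=[(u,v) for v in range(70,150,3) for u in [next((u for u in range(150,240) if B[v,u]>-15 and B[v,u+3]>-5),0)] if u]
print(f[170,220],f[140,220],pts[::6],ed[::6])
for n,p in(('front',pts),('left',ed)):
    P=np.array([ray(c,u,v,.02)[:2] for u,v in p],np.float32);l=cv2.fitLine(P,cv2.DIST_HUBER,0,.001,.001).ravel();print(n,ang(l[:2]))
f8=c['frame']
k=(f8.max(2)<70);k[:, :350]=0;k[:42]=0;k[115:]=0;k[:,425:]=0
h=max(cv2.findContours(k.astype(np.uint8),0,1)[0],key=cv2.contourArea);e=cv2.minEnclosingCircle(h);print('dial',e,ray(c,*e[0],.064))
m=(hsv[...,1]<40)&(hsv[...,2]>150);m[:204]=0;m[240:]=0;m[:,:246]=0;m[:,276:]=0
for v in range(204,242,3):
    x=np.nonzero(m[v])[0];print(v,x.min() if len(x) else 0,x.max() if len(x) else 0,end='; ')
cv2.imwrite('pics/cr3.png',np.hstack([cv2.resize(f8[150:250,210:310,::-1],(500,500),interpolation=2)[:,100:400],cv2.resize(f8[20:130,340:440,::-1],(500,550),interpolation=2)[:500]]))
E
```

```text
[168 138 103] [165 171 175] [(212, 158), (230, 155), (248, 152), (266, 150), (284, 147), (302, 145), (320, 142)] [(179, 70), (183, 88), (186, 106), (190, 124), (193, 142)]
front -81.70997
left 8.351441
dial ((389.64483642578125, 76.68621063232422), 31.833343505859375) [ 0.5332355  -0.14364224  0.064     ]
204 250 261; 207 249 270; 210 251 269; 213 250 270; 216 250 270; 219 250 270; 222 249 271; 225 250 270; 228 250 270; 231 0 0; 234 0 0; 237 0 0; 240 0 0;
```

View pics/cr3.png

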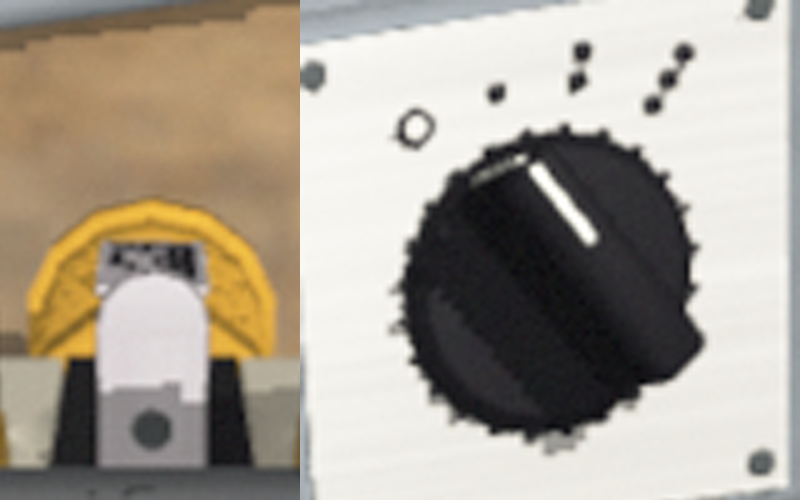

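The held cam points exactly along the tool x-axis, centred at column 260. Reader yaw comes out at 8.35° from three separate edges, and the ring centre is (0.5154, -0.0176) with radius 27 mm as expected. Next I'll move above the nest.

```bash
python3 - <<'E'
from h import *
c=ld('w3');print(ray(c,260,190,.1540)-np.array([.4378,-.0304,0]))
E
```

```text
[ 0.01630471 -0.00020985  0.154     ]
```

Emit:
move_tool(motion={"rows":[[0.03, -0.005, 0, 0, 0, -4], [0.06, -0.011, 0, 0, 0, -8.2], [0.078, -0.0134, 0.02, 0, 0, -8.2], [0.078, -0.0134, 0.05, 0, 0, -8.2], [0.078, -0.0134, 0.08, 0, 0, -8.2], [0.078, -0.0134, 0.095, 0, 0, -8.2], [0.078, -0.0134, 0.1, 0, 0, -8.2], [0.078, -0.0134, 0.1, 0, 0, -8.2], [0.078, -0.0134, 0.1, 0, 0, -8.2]]})

```text
time_s: 5.85
tcp_pos: [0.5167, -0.0164, 0.0636]
eef_rot: [180.0, -0.0, 8.4]
contact_force: [-0.6, 0.1, -0.7]
gripper_width: 0.011
gripper_force: 25.4
```

Emit:
move_tool(motion={"rows":[[0, 0.0003, 0.01, 0, 0, 0], [0, 0.0003, 0.016, 0, 0, 0], [0, 0.0003, 0.021, 0, 0, 0], [0, 0.0003, 0.025, 0, 0, 0], [0, 0.0003, 0.027, 0, 0, 0]]})

```text
time_s: 6.27
tcp_pos: [0.5158, -0.0175, 0.0357]
eef_rot: [180.0, 0.0, 8.3]
contact_force: [0.5, 0.0, -1.5]
gripper_width: 0.011
gripper_force: 25.4
```

Emit:
move_tool(motion={"rows":[[0, 0, 0.001, 0, 0, 0], [0, 0, 0.002, 0, 0, 0], [0, 0, 0.003, 0, 0, 0], [0, 0, 0.003, 0, 0, 0]]})

```text
time_s: 6.6
tcp_pos: [0.5164, -0.0174, 0.0335]
eef_rot: [180.0, -0.0, 8.3]
contact_force: [-0.3, 0.4, -0.6]
gripper_width: 0.011
gripper_force: 25.5
```

Emit:
move_tool(motion={"rows":[[0, 0, 0.001, 0, 0, 0], [0, 0, 0.001, 0, 0, 0]]})

```text
time_s: 6.77
tcp_pos: [0.5167, -0.0174, 0.0334]
eef_rot: [180.0, -0.1, 8.4]
contact_force: [-3.9, 1.2, 11.0]
gripper_width: 0.0112
gripper_force: 28.9
```

Emit:
move_tool(motion={"rows":[[0, 0, 0, 0, 0, 0], [0, 0, 0, 0, 0, 0], [0, 0, 0, 0, 0, 0]]}, jaw=0.03)

```text
time_s: 7.02
tcp_pos: [0.5174, -0.0172, 0.0334]
eef_rot: [180.0, -0.2, 8.4]
contact_force: [0.6, -0.7, 4.5]
gripper_width: 0.0258
gripper_force: 2.2
```

Emit:
move_tool(motion={"rows":[[0, 0, 0, 0, 0, 0], [0, 0, 0, 0, 0, 0], [0, 0, 0, 0, 0, 0], [0, 0, 0, 0, 0, 0], [0, 0, 0, 0, 0, 0], [0, 0, 0, 0, 0, 0], [0, 0, 0, 0, 0, 0]]}, jaw=0.06)

```text
time_s: 7.6
tcp_pos: [0.516, -0.0174, 0.0321]
eef_rot: [180.0, 0.0, 8.3]
contact_force: [-0.2, -0.3, -0.7]
gripper_width: 0.0599
gripper_force: 0.0
```

Emit:
move_tool(motion={"rows":[[0, 0, -0.02, 0, 0, 0], [0, 0, -0.05, 0, 0, 0], [0, 0, -0.08, 0, 0, 0], [-0.02, 0.01, -0.12, 0, 0, 0], [-0.05, 0.02, -0.14, 0, 0, 0], [-0.07, 0.04, -0.14, 0, 0, 0], [-0.075, 0.05, -0.14, 0, 0, 0], [-0.075, 0.05, -0.14, 0, 0, 0], [-0.075, 0.05, -0.14, 0, 0, 0]]}, jaw=0.06)

```text
time_s: 8.35
tcp_pos: [0.449, -0.0781, 0.1722]
eef_rot: [-180.0, -0.0, 8.3]
contact_force: [0.3, 0.3, -0.3]
gripper_width: 0.0601
gripper_force: 0.0
```

```bash
python3 - <<'E'
from plant import r, vision, close_job
from h import *
c=vision.capture('wrist');np.savez('/tmp/w4.npz',**c);f=c['frame']
d=vision.capture('side')
s=r.get_state();print(s['tcp_pos'],s['eef_rot'],s['time_s'])
cv2.imwrite('pics/w4.png',cv2.resize(f[0:200,80:440,::-1],(792,440),interpolation=2))
E
```

```text
[ 0.44942986 -0.07756816  0.17176755] [1.79995164e+02 3.69254281e-02 8.32617031e+00] 8.45
```

View pics/w4.png

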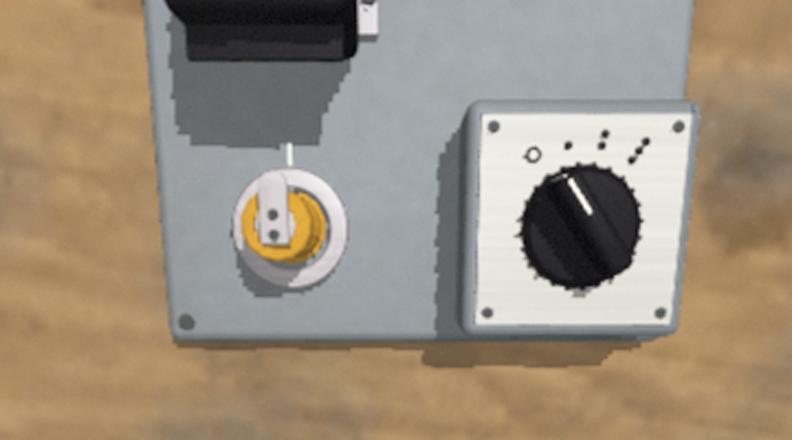

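The cylinder stands in the ring at crop (285,228), with its cam towards the scanner and the index line at (290,155). The dial is at (580,228), pointer still on the open circle. Checking cam angle and seating height, and measuring the dial.

```bash
python3 - <<'E'
from h import *
c=ld('w4');f=c['frame'];hsv=cv2.cvtColor(f,cv2.COLOR_RGB2HSV)
ang=lambda d:np.degrees(np.arctan2(d[1],d[0]))
L=[];R=[]
W=(hsv[...,1]<35)&(hsv[...,2]>150)
for v in range(88,109):
    r=np.nonzero(W[v,190:222])[0]+190;print(v,r.min(),r.max(),end='; ')
g=f[78:114,190:225].astype(np.uint8)
for a in [(200,88)]: pass
# screws: dark spots
gr=cv2.cvtColor(f,cv2.COLOR_RGB2GRAY)
for (u,v) in[(80+272/2.2,214/2.2),(80+273/2.2,235/2.2)]:
    u0,v0=int(u),int(v);p=255-gr[v0-3:v0+5,u0-3:u0+5].astype(float);p=np.clip(p-110,0,None);yy,xx=np.mgrid[v0-3:v0+5,u0-3:u0+5]
    q=((p*xx).sum()/p.sum(),(p*yy).sum()/p.sum());print('screw',q,ray(c,*q,.0695),dep(c,203,91)[2])
# dial
k=(f.max(2)<75);k[:,305:][:0]=0;k[:, :310]=0;k[:70]=0;k[136:]=0;k[:,378:]=0
h=max(cv2.findContours(k.astype(np.uint8),0,1)[0],key=cv2.contourArea);P=np.array([ray(c,*x[0],.061)[:2] for x in h],np.float32)
print('skirt',cv2.minEnclosingCircle(P),cv2.fitEllipse(P))
b=(hsv[...,2]>190)&(hsv[...,1]<35);b[:, :290]=0;b[150:]=0;b[:, 396:]=0
b=cv2.morphologyEx(b.astype(np.uint8),cv2.MORPH_CLOSE,np.ones((5,5)));h=max(cv2.findContours(b,0,1)[0],key=cv2.contourArea)
print('plate',cv2.minAreaRect(np.array([ray(c,*x[0],.058)[:2] for x in h],np.float32)))
w=(f.min(2)>140);w[:, 330:][:0]=0;w[:79]=0;w[98:]=0;w[:,:334]=0;w[:,352:]=0
y,x=np.nonzero(w);P=np.array([ray(c,a,bb,.0875)[:2] for a,bb in zip(x,y)],np.float32);l=cv2.fitLine(P,2,0,.01,.01).ravel();print('pointer',len(P),ang(l[:2]),l[2:],P.min(0),P.max(0))
z=[dep(c,a,bb) for a,bb in zip(x,y)];print(np.mean(z,0))
E
```

```text
88 190 209; 89 190 209; 90 190 210; 91 190 210; 92 190 210; 93 190 210; 94 190 210; 95 198 210; 96 198 211; 97 198 212; 98 197 212; 99 197 212; 100 196 212; 101 196 213; 102 196 213; 103 196 213; 104 197 213; 105 198 212; 106 198 212; 107 198 212; 108 190 211; screw (np.float64(203.6139240506329), np.float64(97.2120253164557)) [ 0.51966315 -0.01610868  0.0695    ] 0.06918621696798
screw (np.float64(203.98977853492335), np.float64(106.4190800681431)) [ 0.51172614 -0.01724596  0.0695    ] 0.06918621696798
skirt ((0.5331960320472717, -0.14465640485286713), 0.02612098678946495) ((0.533245325088501, -0.14430122077465057), (0.04911281168460846, 0.049740053713321686), 140.79129028320312)
plate ((0.5355969667434692, -0.14414048194885254), (0.08661134541034698, 0.08673730492591858), 8.333245277404785)
pointer 52 44.90653 [ 0.5436825 -0.1344144] [ 0.53797436 -0.14007561] [ 0.55006826 -0.12723756]
[ 0.54360103 -0.13421319  0.08832386]
```

Seating and angle check out: cam top 0.0692 (expected 0.0695), cam yaw 8.15° against the reader's 8.35°. The dial axis is at (0.5332, -0.1443), and the pointer measures about 44.5°, as expected for off. Going to hover over the dial.

Emit:
move_tool(motion={"rows":[[0.02, 0.02, 0, 0, 0, -6], [0.045, 0.045, 0, 0, 0, -12], [0.065, 0.068, 0, 0, 0, -18], [0.0732, 0.0781, 0.01, 0, 0, -24], [0.0732, 0.0781, 0.03, 0, 0, -30], [0.0732, 0.0781, 0.05, 0, 0, -36.1], [0.0732, 0.0781, 0.06, 0, 0, -36.1], [0.0732, 0.0781, 0.06, 0, 0, -36.1], [0.0732, 0.0781, 0.06, 0, 0, -36.1], [0.0732, 0.0781, 0.06, 0, 0, -36.1]]}, jaw=0.06)

```text
time_s: 9.28
tcp_pos: [0.5338, -0.1441, 0.1131]
eef_rot: [179.9, -0.0, 44.4]
contact_force: [0.1, -0.0, 1.3]
gripper_width: 0.0602
gripper_force: 0.0
```

Emit:
move_tool(motion={"rows":[[0, 0, 0, 0, 0, 0], [0, 0, 0, 0, 0, 0]]})

```text
time_s: 9.45
tcp_pos: [0.5336, -0.1442, 0.1133]
eef_rot: [179.9, -0.1, 44.4]
contact_force: [-0.6, 0.2, -0.5]
gripper_width: 0.06
gripper_force: 0.0
```

```bash
python3 -c "
from plant import r, vision, close_job
s=r.get_state();print(s['tcp_pos'],s['eef_rot'],s['joints'])"
```

```text
[ 0.53364181 -0.14420023  0.11333864] [ 1.79919273e+02 -8.31192780e-02  4.44100589e+01] [ 5.18885316e+00  1.30231300e+01 -2.14911298e+01  1.21316562e-02
 -5.53703024e+01  1.29214263e+02]
```

Well aligned. Next I'll descend to z ≈ 0.067 and close gently, then firmly.

Emit:
move_tool(motion={"rows":[[0, 0, 0.015, 0, 0, 0], [0, 0, 0.03, 0, 0, 0], [0, 0, 0.04, 0, 0, 0], [0, 0, 0.0455, 0, 0, 0], [0, 0, 0.0455, 0, 0, 0], [0, 0, 0.0455, 0, 0, 0]]})

```text
time_s: 9.95
tcp_pos: [0.5331, -0.1445, 0.067]
eef_rot: [180.0, 0.0, 44.4]
contact_force: [-0.5, -0.4, -0.5]
gripper_width: 0.0599
gripper_force: 0.0
```

Emit:
move_tool(motion={"rows":[[0, 0, 0, 0, 0, 0], [0, 0, 0, 0, 0, 0], [0, 0, 0, 0, 0, 0], [0, 0, 0, 0, 0, 0], [0, 0, 0, 0, 0, 0], [0, 0, 0, 0, 0, 0], [0, 0, 0, 0, 0, 0], [0, 0, 0, 0, 0, 0], [0, 0, 0, 0, 0, 0], [0, 0, 0, 0, 0, 0], [0, 0, 0, 0, 0, 0], [0, 0, 0, 0, 0, 0]]}, jaw=0, grip_force=35)

```text
time_s: 10.95
tcp_pos: [0.5329, -0.1444, 0.0666]
eef_rot: [-180.0, 0.0, 44.4]
contact_force: [-0.5, -0.1, 0.0]
gripper_width: 0.0002
gripper_force: 0.0
```

Emit:
move_tool(motion={"rows":[[0, 0, 0, 0, 0, 0], [0, 0, 0, 0, 0, 0]]})

```text
time_s: 11.12
tcp_pos: [0.5329, -0.1444, 0.0667]
eef_rot: [-180.0, -0.0, 44.4]
contact_force: [0.1, 0.7, -0.1]
gripper_width: 0.0002
gripper_force: 0.0
```

```bash
python3 - <<'E'
from plant import r, vision, close_job
from h import *
c=vision.capture('wrist');np.savez('/tmp/w5.npz',**c);f=c['frame'];d=vision.capture('scene')
T=np.linalg.inv(d['cam_to_world']);p=T@np.append(r.get_state()['tcp_pos'],1);u=int(p[0]/p[2]*d['fx']+d['cx']);v=int(p[1]/p[2]*d['fy']+d['cy'])
k=cv2.resize(d['frame'][v-30:v+30,u-20:u+20,::-1],(300,450),interpolation=2)
cv2.imwrite('pics/w5.png',np.hstack([cv2.resize(f[120:300,160:360,::-1],(500,450),interpolation=2),k]))
E
```

```text
(no output)
```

View pics/w5.png

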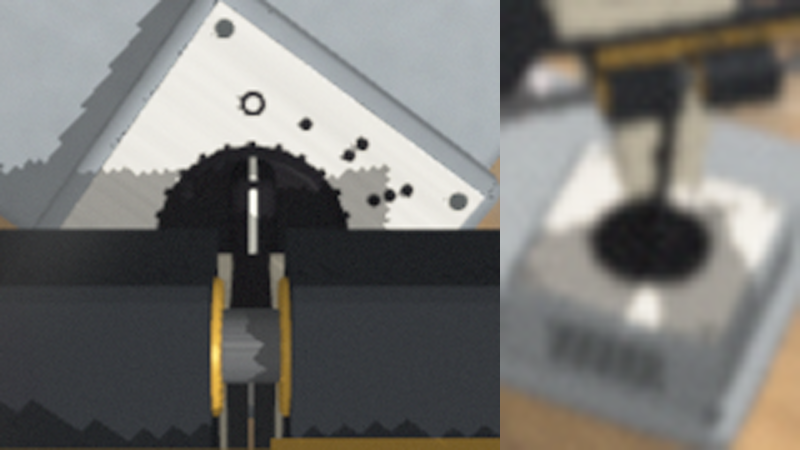

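The picture shows the fingers on either side of the black bar, with the pointer line at (252,205), yet the width reads 0 with no grip force. I'll measure the true finger gap from depth before going on.

```bash
python3 - <<'E'
from h import *
from scipy.spatial.transform import Rotation as Ro
for n,tcp,yaw,w in(('w1',(.4301,.2711,.1956),.15,.088),('w2',(.4933,.2804,.1665),-10.8,.0108),('w3',(.4378,-.0304,.1623),.12,.0115),('w4',(.4494,-.0776,.1718),8.33,.06),('w5',(.5329,-.1444,.0667),44.4,.0002)):
    c=ld(n);z=c['z_map'];v,u=np.mgrid[150:384,0:512];zz=z[150:384]
    P=np.stack([(u-c['cx'])/c['fx']*zz,(v-c['cy'])/c['fy']*zz,zz],-1).reshape(-1,3)[zz.ravel()>0]
    T=c['cam_to_world'];P=P@T[:3,:3].T+T[:3,3]
    R=Ro.from_euler('xyz',[180,0,yaw],degrees=True).as_matrix();Q=(P-np.array(tcp))@R
    print(n,w)
    for a in range(-90,6,6):
        q=Q[(Q[:,2]>a/1e3)&(Q[:,2]<=(a+6)/1e3)&(abs(Q[:,0])<.03)&(abs(Q[:,1])<.07)]
        if len(q)>3:
            l=q[q[:,1]<0,1];rr=q[q[:,1]>0,1]
            print(a,len(q),'inner',np.round([l.max() if len(l) else 0,rr.min() if len(rr) else 0],4),'outer',np.round([q[:,1].min(),q[:,1].max()],4),np.round([q[:,0].min(),q[:,0].max()],3))
E
```

```text
w1 0.088
-90 455 inner [-0.0467  0.0471] outer [-0.0495  0.0489] [-0.006  0.011]
-84 587 inner [-0.0431  0.0436] outer [-0.0483  0.0483] [-0.01   0.008]
-78 663 inner [-0.0433  0.0433] outer [-0.0482  0.0481] [-0.011  0.005]
-72 188 inner [-0.0432  0.0435] outer [-0.0443  0.0447] [-0.009  0.001]
-66 291 inner [-0.0434  0.0436] outer [-0.0609  0.0612] [-0.009  0.013]
-60 397 inner [-0.0434  0.0436] outer [-0.0604  0.0604] [-0.009  0.012]
-54 487 inner [-0.0435  0.0437] outer [-0.0594  0.0593] [-0.009  0.012]
-48 395 inner [-0.0434  0.0436] outer [-0.0597  0.0594] [0.002 0.012]
-42 371 inner [-0.0435  0.0436] outer [-0.0594  0.0599] [-0.     0.012]
-36 147 inner [-0.0436  0.0437] outer [-0.0591  0.0565] [-0.002  0.012]
w2 0.0108
-90 78 inner [-0.0091  0.0094] outer [-0.0093  0.0096] [-0.003  0.009]
-84 547 inner [-0.0055  0.0056] outer [-0.0093  0.0095] [-0.009  0.006]
-78 47 inner [-0.0055  0.0056] outer [-0.0092  0.008 ] [-0.008  0.002]
-72 20 inner [-0.0056  0.0055] outer [-0.0057  0.0056] [-0.009 -0.003]
-66 81 inner [-0.0057  0.0055] outer [-0.0129  0.0128] [-0.009  0.011]
-60 158
[... 2824 characters left out ...]
012]
-60 76 inner [-0.001   0.0004] outer [-0.0042  0.0036] [0.01  0.011]
-54 132 inner [-0.001   0.0004] outer [-0.0059  0.0057] [0.006 0.012]
-48 105 inner [-0.0011  0.0004] outer [-0.0067  0.006 ] [0.006 0.012]
-42 94 inner [-0.0011  0.0004] outer [-0.0069  0.0061] [0.01  0.012]
-36 38 inner [-0.0012  0.0004] outer [-0.0069  0.0057] [0.01  0.011]
-24 611 inner [-0.0001  0.0004] outer [-0.0053  0.0051] [-0.007  0.024]
-18 54 inner [-0.0001  0.0004] outer [-0.0054  0.0052] [0.005 0.024]
-12 40 inner [-0.0001  0.0005] outer [-0.005   0.0053] [0.021 0.024]
-6 39 inner [-0.0001  0.0005] outer [-0.009   0.0113] [0.01  0.024]
0 1698 inner [-0.0001  0.0005] outer [-0.0463  0.0583] [-0.002  0.029]
```

The depth points show the visible fingers ending about 33 mm behind the stated TCP. So the cylinder was held by its 12 mm cam, which matches the 11 mm reading, and here the fingers closed above the bar. The cylinder's pose was checked independently. I'll open, go about 32 mm lower with force checks, and close again.

```bash
python3 - <<'E'
from h import *
for n,tz in(('w1',.1956),('w4',.1718)):
    c=ld(n);z=c['z_map'][195:300];v,u=np.mgrid[195:300,0:512]
    P=np.stack([(u-c['cx'])/c['fx']*z,(v-c['cy'])/c['fy']*z,z],-1);T=c['cam_to_world'];Z=(P@T[:3,:3].T+T[:3,3])[...,2]-tz
    m=(Z>.02)&(Z<.045)&(z>0);print(n,np.round(np.percentile(Z[m],[0,1,5,20]),4))
E
```

```text
w1 [0.0309 0.0315 0.0327 0.0359]
w4 [0.031  0.0321 0.0331 0.0365]
```

Emit:
move_tool(motion={"rows":[[0, 0, 0, 0, 0, 0], [0, 0, 0, 0, 0, 0], [0, 0, 0, 0, 0, 0], [0, 0, 0, 0, 0, 0], [0, 0, 0, 0, 0, 0], [0, 0, 0, 0, 0, 0], [0, 0, 0, 0, 0, 0], [0, 0, 0, 0, 0, 0]]}, jaw=0.04, grip_force=35)

```text
time_s: 11.88
tcp_pos: [0.5329, -0.1444, 0.0666]
eef_rot: [-180.0, 0.0, 44.4]
contact_force: [0.3, 0.1, -0.2]
gripper_width: 0.0395
gripper_force: 0.0
```

Emit:
move_tool(motion={"rows":[[0, 0, 0.008, 0, 0, 0], [0, 0, 0.016, 0, 0, 0], [0, 0, 0.022, 0, 0, 0], [0, 0, 0.025, 0, 0, 0], [0, 0, 0.025, 0, 0, 0]]})

```text
time_s: 12.3
tcp_pos: [0.532, -0.1444, 0.0403]
eef_rot: [-179.9, 0.1, 44.4]
contact_force: [-0.6, -0.7, 0.4]
gripper_width: 0.04
gripper_force: 0.0
```

Emit:
move_tool(motion={"rows":[[0, 0, 0.002, 0, 0, 0], [0, 0, 0.0035, 0, 0, 0], [0, 0, 0.0035, 0, 0, 0]]})

```text
time_s: 12.55
tcp_pos: [0.5329, -0.1444, 0.038]
eef_rot: [-180.0, 0.0, 44.4]
contact_force: [0.2, -0.3, -0.3]
gripper_width: 0.0401
gripper_force: 0.0
```

Emit:
move_tool(motion={"rows":[[0, 0, 0, 0, 0, 0], [0, 0, 0, 0, 0, 0], [0, 0, 0, 0, 0, 0], [0, 0, 0, 0, 0, 0], [0, 0, 0, 0, 0, 0], [0, 0, 0, 0, 0, 0], [0, 0, 0, 0, 0, 0], [0, 0, 0, 0, 0, 0]]}, jaw=0, grip_force=40)

```text
time_s: 13.22
tcp_pos: [0.5333, -0.1447, 0.0383]
eef_rot: [180.0, -0.0, 44.4]
contact_force: [2.3, -4.1, -1.7]
gripper_width: 0.0107
gripper_force: 40.0
```

The bar is gripped at 10.7 mm and 40 N. Turning clockwise.

Emit:
move_tool(motion={"rows":[[0, 0, 0, 0, 0, 5], [0, 0, 0, 0, 0, 10], [0, 0, 0, 0, 0, 15], [0, 0, 0, 0, 0, 20], [0, 0, 0, 0, 0, 25], [0, 0, 0, 0, 0, 30], [0, 0, 0, 0, 0, 35], [0, 0, 0, 0, 0, 40], [0, 0, 0, 0, 0, 40]]})

```text
time_s: 13.97
tcp_pos: [0.5332, -0.1445, 0.0383]
eef_rot: [180.0, -0.0, 4.2]
contact_force: [0.9, -2.8, -0.9]
gripper_width: 0.0111
gripper_force: 40.0
```

Emit:
move_tool(motion={"rows":[[0, 0, 0, 0, 0, 5], [0, 0, 0, 0, 0, 10], [0, 0, 0, 0, 0, 15], [0, 0, 0, 0, 0, 20], [0, 0, 0, 0, 0, 25], [0, 0, 0, 0, 0, 29], [0, 0, 0, 0, 0, 32], [0, 0, 0, 0, 0, 32.5], [0, 0, 0, 0, 0, 32.5]]})

```text
time_s: 14.72
tcp_pos: [0.5333, -0.1445, 0.0383]
eef_rot: [-180.0, -0.0, -27.9]
contact_force: [1.6, -3.6, -0.3]
gripper_width: 0.0106
gripper_force: 40.0
```

```bash
python3 - <<'E'
from plant import r, vision, close_job
from h import *
c=vision.capture('wrist');np.savez('/tmp/w6.npz',**c);f=c['frame'];s=r.get_state();print(s['tcp_pos'],s['eef_rot'],s['moment'],s['contact_force'])
d=vision.capture('scene');np.savez('/tmp/s6.npz',**d)
cv2.imwrite('pics/w6.png',np.hstack([f[0:300,0:500,::-1],cv2.resize(d['frame'][155:245,225:315,::-1],(300,300),interpolation=2)]))
E
```

```text
[ 0.53323507 -0.14449425  0.0383004 ] [-1.79989136e+02 -3.38448120e-02 -2.78767417e+01] [-1.27818873 -0.84358108  0.06210494] [ 1.74082413 -3.74840008 -0.34606195]
```

View pics/w6.png

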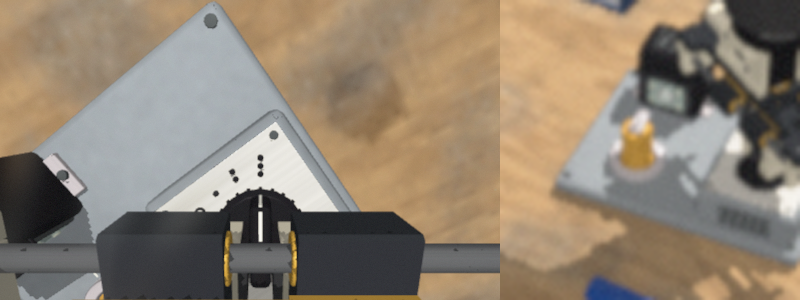

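The pointer line at (261,200) lies directly under the three dots at (261,165), and the cylinder still stands in the ring. One hold check by numbers, then I hand in.

Emit:
move_tool(motion={"rows":[[0, 0, 0, 0, 0, 0], [0, 0, 0, 0, 0, 0], [0, 0, 0, 0, 0, 0], [0, 0, 0, 0, 0, 0]]})

```text
time_s: 15.15
tcp_pos: [0.5332, -0.1445, 0.0383]
eef_rot: [-180.0, -0.0, -28.0]
contact_force: [2.6, -4.2, -0.0]
gripper_width: 0.0108
gripper_force: 40.0
```

```bash
python3 - <<'E'
from plant import r, vision, close_job
from h import *
c=vision.capture('wrist');f=c['frame']
w=(f.min(2)>140);y,x=np.nonzero(w[195:210,255:268]);print('pointer col',x.mean()+255 if len(x) else None)
d=vision.capture('scene');z=[(dep(d,u,v)) for v in range(180,210) for u in range(255,275)]
z=[p for p in z if abs(p[0]-.5154)<.025 and abs(p[1]+.0176)<.025];print('top z near nest',max(p[2] for p in z))
print(close_job())
E
```

```text
pointer col 260.0
top z near nest 0.07461030082034792
the job is handed in; nothing more can be done
None
```

I handed the job in at about 15 s: the cylinder was home in the nest, cam within about 0.2° of facing the window, and the gripper was holding the dial at read (about 1.26 rad); the fingers had lifted it by its cam instead of the body under it, and I viewed 12 pictures against the limit of 10.

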